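# Find the stamped parts crate and push it to dispatch

### The arm

A 7-joint arm with a two-finger parallel gripper is mounted at the origin on the work surface. World frame = base frame: x ahead of the robot, y to its left, z up, the work surface at z = 0. Lengths are in m, angles in degrees, forces in N, time in s.
With the tool pointing down it reaches from about 0.425 to 0.875 m from the base axis. Payload 4.7 kg.
Tool frame: the origin (TCP) lies at the very end of the fingers, on their centre line; the grasp point (between the pads) lies 19 mm behind it; z points along the fingers, y is the direction in which the jaws open and shut (so a half turn about z gives the same grasp; the last joint's range is limited). The gripper opens to 87 mm and grips with 3 to 60 N. Pads are 19 mm wide; open, the fingers measure 117 mm over their backs; the gripper's body (75 mm by 190 mm) begins 51 mm behind the grasp point.
Start: joints at [-63.879, 18.392, -4.016, 83.108, 1.295, 78.541, -3.26], TCP at [0.278, 0.588, 0.223] pointing down, gripper open.
Joint ranges: [-163.93, 163.93], [-17.29, 119.83], [-79.2, 71.16], [3.27, 140.29], [-89.18, 269.18], [5.43, 117.66], [-154.24, 154.24]. Speed limits (degrees/s): [147.25, 147.25, 180, 180, 180, 180, 180].

### API

Orientations are given as [roll, pitch, yaw] about the fixed x, y, z axes, in that order (R = Rz(yaw) Ry(pitch) Rx(roll)).
In Python, from cell import monitor, imaging, ticket, spot_in, pinpoint gives the robot as it stands.
- The arm moves only by the tool servo_tool, never from a script. Its argument "targets" is a list of rows, each a list of 5 numbers: the opening in per cent of the stroke, from 0 (shut) to 100 (fully open), then the shift along the tool's x, y, z in m, then the turn about the tool's z in rad. In form: [[grip, dx, dy, dz, turn], ...]. A call has 1 to 5 rows; each row is the pose to reach, as a shift and turn from the pose commanded when the call began, along the tool's axes at that moment; what a row does not reach only later rows make up. A row lasts 1/8 s, in which the tool goes at most 62.5 mm and 10.7 degrees, less where a joint would pass 70% of its speed; a pose out of reach is approached as far as the arm can. A call with a gripper value outside its range is refused whole. The fingers move at their own pace and stop on an object; "grip_force" is the grip in N (left out, the last holds). Time passes only in rows, so rows that repeat a pose let the fingers close. It gives the time, the measured TCP pose, the force and the opening at its end, in the units of the state.
- monitor.get_obs(): the state, without advancing time (a new reading comes with each control period).
- imaging.read_camera(name): name is "scene" or "side" or "wrist"; returns a dict with "frame" (400x640x3 uint8, blue, green, red), "depth" (400x640 float32, m along the optical axis (not along the pixel's ray), 0 where there is no reading), "K" (3x3 intrinsics, pixels), "world_from_camera" (4x4, takes a point from camera to world coordinates). Camera axes: x right, y down, z forward; pixel columns grow to the right and rows downward; lengths in m; the calibration is good to about 2 mm. A picture is of the moment at which its call begins.
- ticket.sign_off(): hands the job in, once; it reports no verdict.
Trained networks look in the newest picture that a camera, given by its name, has taken for a name from the list of things; names that differ only in an ending like _2 or _b are one class to them, and where a whole thing is asked for, a point or a joint stands for the part that bears it (a point fixed in the world has none). Each returns a list of dicts, best first, with "confidence" (0 to 1); they miss things now and then, are a little off and sometimes report something else, mostly with a low value. They report only what shows in the picture. A call takes as long as a camera call. They do not tell look-alikes from the thing itself.
- spot_in(camera, label): "at" ([column, row] in pixels, amid what is visible of it).
- pinpoint(camera, label): "at" ([column, row] in pixels: a listed point, or the origin of a listed thing).
The state is a dict: "time_s": time; "qpos": joint angles; "joint_velocities": joint speeds; "effort": joint torques, N m; "tool_pos": TCP position; "tool_rot": TCP orientation; "force": force on the tool from outside, world axes, zero at the start; "wrist_torque": the same for the moment, N m; "grip_width": finger opening in m.
Only numpy, scipy, OpenCV 4.12 (cv2) and the standard library are available. Lean on these libraries where they do the work, as an engineer would, in place of code of your own. Each camera call takes 0.05 s, during which the arm holds its last target.

### The job

Without picking anything up, use the fingers to tip the two grey parts crates over towards the robot, first the one on the robot's left and then the one on its right, so that each lies on its side with its underside facing away from the robot and can be checked for a stamp. Then push the crate that is stamped underneath, still lying like that, away from the robot until its middle lies over the white dispatch line, and take the fingers away. Leave the unstamped crate lying on the robot's side of the line, clear of it, and leave everything else on the bench alone.

Things in the scene. Friction and masses are not known exactly. Their poses are not given: they have to be found in the camera images.
- crate_a: One of two crates: closed light grey lidded box, 70 (own x) x 100 (y) x 100 mm tall (z, to the lid), 0.25 to 0.5 kg, starting upright, own x away from the robot within 0.15 rad. Origin: centre of its underside, at bench height (4 mm recessed between runners at the x faces). Loose: pushed level near its lid it tips rather than slides, falls by itself past 35 degrees, then lies 70 mm high.
- crate_b: The other crate: same size, mass range, looks and axes as crate_a except underneath; either may stand on either side.
- crate_a_center (a point): Middle of crate_a, 50 mm above its underside.
- crate_b_center (a point): Middle of crate_b, 50 mm above its underside.
- stamp (a point): Centre of the ink stamp, a black disc 48 mm across with a light cross in it, in the middle of one crate's underside (3 mm from that crate's origin): it tells which crate is stamped. Hidden while the crate stands; the other underside is bare.
- dispatch_line: The dispatch line: flat white tape stuck on the bench beyond the crates, 20 mm wide and 660 mm long, under 1 mm thick, no obstacle. Origin: its middle, at bench height; own x points across it, away from the robot; own y along it, to the robot's left.
- bearing: Bystander: steel ball bearing ring, 46 mm across, 16 mm high, lying flat between the two crates' lanes. Origin: middle of its underside.
- socket: Bystander: steel deep socket, 28 mm across, 55 mm tall, standing between the two lanes, nearer the robot. Origin: middle of its underside.
- oil_filter: Bystander: white oil filter, 72 mm across, 85 mm tall, standing at the robot's right. Origin: middle of its underside.
- spray_can: Bystander: aluminium spray can, 58 mm across, 170 mm tall, standing at the robot's left. Origin: middle of its underside.
- fluid_bottle: Bystander: blue fluid bottle, 66 mm across, 180 mm tall, standing at the far right. Origin: middle of its underside.
- wrench: Bystander: steel wrench lying flat at the robot's left. Origin: under its middle.
- brake_pad: Bystander: brake pad, 50 x 110 mm, 16 mm high, lying flat beyond the dispatch line. Origin: middle of its underside.
Mind the look-alikes: they are no part of the job. Leave any purple look-alike of the crate_a alone.

How it is judged:
By the outcome, as a careful person would: the job done as asked, in the order asked, and still so for the second after the job is handed in, with the robot touching nothing.
It also fails if it takes over 67 s, if anything falls off the work surface, if the arm or the gripper's body presses on something with over 40 N, if the wrist force passes 120 N, or if a joint passes its speed limit or range.

## Working session

There is one attempt and no reset: what is moved stays moved. The work goes in short steps, Python scripts to look and compute and a tool call to move; the robot and the scene stay as the last step left them, time stands still between calls to the robot, and variables do not carry over. Pictures are saved under pics/ and viewed, and the job is handed in when it is done.

Besides the shell and the picture viewer there is one more tool, called after "Emit:" by a JSON object that holds its "name" and its "arguments", one argument or row to a line. servo_tool: Moves the arm, as the interface text tells. Its arguments: {"type":"object","properties":{"targets":{"type":"array","items":{"type":"array","items":{"type":"number"}}},"grip_force":{"type":"number"}},"required":["targets"]}

```bash
ls; mkdir -p pics; cat > h.py <<'E'
import numpy as np, cv2
from cell import monitor, imaging, ticket, spot_in, pinpoint
def w(c,u,v,d=None):
    d=d if d is not None else c["depth"][int(round(v)),int(round(u))]
    K=c["K"];p=np.array([(u-K[0,2])/K[0,0]*d,(v-K[1,2])/K[1,1]*d,d,1]);return (c["world_from_camera"]@p)[:3]
def onplane(c,u,v,z):
    T=c["world_from_camera"];K=c["K"];r=T[:3,:3]@np.array([(u-K[0,2])/K[0,0],(v-K[1,2])/K[1,1],1]);o=T[:3,3]
    return o+r*(z-o[2])/r[2]
def cloud(c):
    d=c["depth"];h,wd=d.shape;u,v=np.meshgrid(np.arange(wd),np.arange(h));K=c["K"]
    P=np.stack([(u-K[0,2])/K[0,0]*d,(v-K[1,2])/K[1,1]*d,d],-1)
    return P@c["world_from_camera"][:3,:3].T+c["world_from_camera"][:3,3]
E
python3 - <<'E'
from h import *
o=monitor.get_obs();print({k:np.round(v,3) for k,v in o.items()})
for n in ["scene","side"]:
    c=imaging.read_camera(n);cv2.imwrite(f"pics/{n}0.png",c["frame"]);print(n,np.round(c["world_from_camera"],3).tolist())
    for l in ["crate_a","crate_b","dispatch_line","bearing","socket","oil_filter","spray_can","fluid_bottle","wrench","brake_pad","stamp"]:
        for f in (spot_in,pinpoint):
            for r in f(n,l)[:4]:
                u,v=r["at"]
                if 0<=u<639 and 0<=v<399: print(l,f.__name__,np.round(r["at"]),round(r["confidence"],2),np.round(w(c,u,v),3))
E
```

```text
pics
{'time_s': np.float64(0.0), 'qpos': array([-63.88 ,  18.439,  -4.015,  83.177,   1.297,  78.541,  -3.261]), 'joint_velocities': array([-0.096, -0.014,  0.09 ,  0.018,  0.   ,  0.039,  0.117]), 'effort': array([-0.0000e+00, -4.9129e+01, -4.0400e-01, -3.1253e+01, -6.4000e-02,
        4.4000e-02,  0.0000e+00]), 'tool_pos': array([0.278, 0.587, 0.221]), 'tool_rot': array([-1.79889e+02,  8.00000e-03,  1.54688e+02]), 'force': array([-0.247,  0.264,  0.204]), 'wrist_torque': array([ 0.019, -0.018,  0.044]), 'grip_width': np.float64(0.087)}
scene [[0.696, 0.564, -0.443, 1.119], [0.718, -0.547, 0.431, -0.477], [0.001, -0.619, -0.786, 0.967], [0.0, 0.0, 0.0, 1.0]]
crate_a call [420. 224.] 0.97 [0.856 0.13  0.097]
crate_a call [248. 162.] 0.94 [ 0.402 -0.033  0.089]
crate_a call [332. 175.] 0.79 [0.601 0.091 0.099]
crate_a call [245. 240.] 0.65 [ 0.601 -0.202  0.101]
crate_a call [331. 184.] 0.95 [0.599 0.089 0.062]
crate_a call [249. 174.] 0.72 [ 0.4   -0.037  0.043]
crate_a call [413. 238.] 0.69 [0.858 0.113 0.06 ]
crate_a call [251. 251.] 0.61 [ 0.609 -0.196  0.058]
crate_b call [420. 2
[... 3499 characters left out ...]

fluid_bottle call [353. 140.] 0.67 [ 0.596 -0.359  0.036]
wrench call [330. 258.] 0.67 [0.554 0.175 0.098]
wrench call [350. 369.] 0.58 [0.461 0.382 0.005]
wrench call [349. 384.] 0.57 [0.457 0.415 0.005]
brake_pad call [266. 217.] 0.79 [0.766 0.015 0.018]
brake_pad call [269. 337.] 0.65 [0.618 0.418 0.139]
brake_pad call [264. 216.] 0.65 [0.773 0.013 0.015]
brake_pad call [350. 384.] 0.28 [0.455 0.415 0.009]
stamp call [216. 243.] 0.84 [0.825 0.196 0.1  ]
stamp call [410. 229.] 0.81 [0.383 0.04  0.096]
stamp call [327. 256.] 0.7 [0.562 0.172 0.099]
stamp call [294. 240.] 0.24 [0.676 0.062 0.   ]
stamp call [327. 269.] 0.98 [0.559 0.182 0.064]
stamp call [217. 254.] 0.78 [0.824 0.202 0.067]
```

View pics/scene0.png

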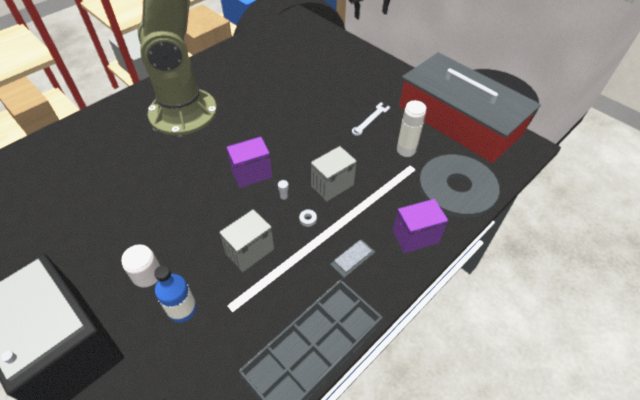

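View pics/side0.png

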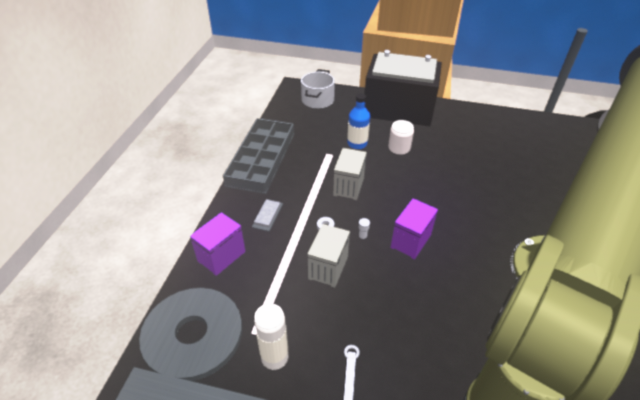

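The left grey crate is at scene (333,173) and the right one at (247,240). The look-alikes are the two purple boxes at (249,162) and (420,225). Next I measure the grey ones and the line.

```bash
cat >> h.py <<'E'
def seg(c,zlo,zhi,box):
    P=cloud(c);m=(P[...,2]>zlo)&(P[...,2]<zhi)&(P[...,0]>box[0])&(P[...,0]<box[1])&(P[...,1]>box[2])&(P[...,1]<box[3])&(c["depth"]>0)
    return P[m],m
def rect(Q):
    r=cv2.minAreaRect((Q[:,:2]*1000).astype(np.float32));return np.round(r[0],1),np.round(r[1],1),round(r[2],1)
E
python3 - <<'E'
from h import *
for n in ["scene","side"]:
    c=imaging.read_camera(n)
    for nm,b in [("L",(.5,.7,.05,.25)),("R",(.5,.7,-.28,-.08)),("purp",(.3,.48,-.1,.1))]:
        Q,m=seg(c,.09,.112,b); print(n,nm,len(Q),rect(Q),np.round(np.median(Q[:,2]),4))
    for nm,b in [("bearing",(.55,.66,-.06,.05)),("socket",(.46,.55,-.06,.06)),("pad",(.72,.85,-.1,.08))]:
        Q,m=seg(c,.008,.07,b); print(n,nm,len(Q),rect(Q))
    P=cloud(c);f=c["frame"].astype(int);m=(f.min(2)>170)&(abs(P[...,2])<.006)&(P[...,0]>.55)&(P[...,0]<.8)&(abs(P[...,1])<.36)
    k,l,s=cv2.connectedComponentsWithStats(m.astype(np.uint8))[0:3]
    i=1+np.argmax(s[1:,4]);print("line",s[i],rect(P[m]), np.polyfit(P[m][:,1],P[m][:,0],1))
c=imaging.read_camera("scene");cr=c["frame"][130:290,200:380];cv2.imwrite("pics/crop0.png",cv2.resize(cr,None,fx=4,fy=3.7))
E
```

```text
scene L 808 (array([568.9, 126.1]), array([104.1,  75. ]), 84.4) 0.0994
scene R 1139 (array([ 577.1, -182.1]), array([101.2,  72.5]), 88.5) 0.0996
scene purp 762 (array([375.4, -12.6]), array([100.5,  75.9]), 70.3) 0.0994
scene bearing 173 (array([606.9,  -8.1]), array([42.7, 46.6]), 45.9)
scene socket 140 (array([503.6,  -0.9]), array([24.9, 27.2]), 42.0)
scene pad 724 (array([785.5, -33.2]), array([ 79.3, 163.2]), 19.4)
line [ 228  166  187  146 1789] (array([674.3,  18.3]), array([645.4, 180.4]), 74.4) [0.02874659 0.673957  ]
side L 1051 (array([567.1, 130.1]), array([105.4,  71. ]), 83.3) 0.0993
side R 638 (array([ 575.4, -177.4]), array([106.4,  71.1]), 88.5) 0.0988
side purp 903 (array([373.3,  -6.7]), array([106.6,  71.7]), 69.8) 0.099
side bearing 108 (array([607.5,  -5.8]), array([45. , 34.3]), 23.3)
side socket 157 (array([501. ,   6.1]), array([25.7, 26.3]), 83.0)
side pad 569 (array([784.6, -31.8]), array([ 75.6, 159.9]), 23.9)
line [ 262  154   71  161 1372] (array([624.7,  -3. ]), array([712.9, 130.5]), 87.5) [0.03366355 0.67160943]
```

View pics/crop0.png

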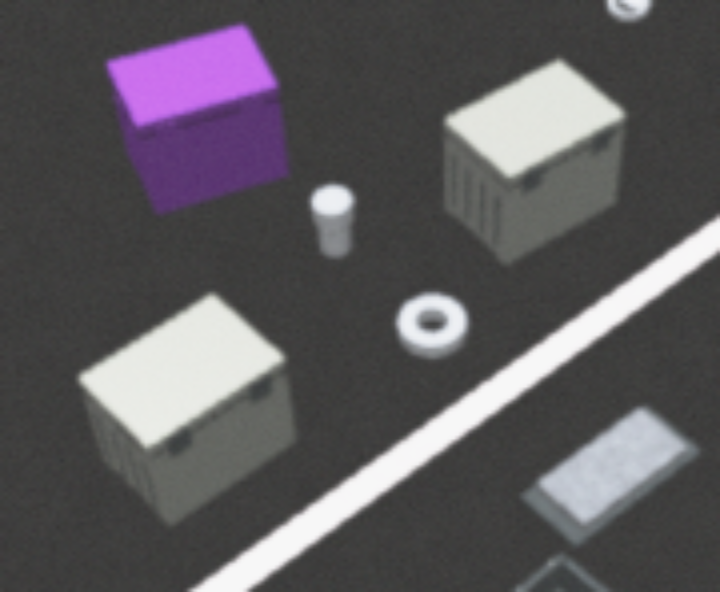

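The crop confirms the choice: the crates at scene (333,173) and (247,240) are light grey and lidded, with a free side facing the line. The purple boxes are left alone. Next I work out the first approach.

```bash
cat >> h.py <<'E'
from scipy.spatial.transform import Rotation as Ro
def go(x,y,z,yaw):
    o=monitor.get_obs();R=Ro.from_euler("xyz",o["tool_rot"],degrees=True).as_matrix()
    d=R.T@(np.array([x,y,z])-o["tool_pos"]);t=-((yaw-o["tool_rot"][2]+180)%360-180)
    print("t",round(o["time_s"],2),"shift",np.round(d,4),"turn",round(np.radians(t),4),"|xy|",round(np.linalg.norm(d),3))
E
python3 -c "
from h import *
go(.640,.121,.222,174.4)"
```

```text
t 2.45 shift [-0.5268 -0.267   0.0006] turn -0.344 |xy| 0.591
```

Emit:
{"name": "servo_tool", "arguments": {
  "targets": [
    [0,-0.053,-0.027,0,-0.07],
    [0,-0.105,-0.053,0,-0.14],
    [0,-0.158,-0.08,0,-0.21],
    [0,-0.21,-0.107,0,-0.28],
    [0,-0.263,-0.134,0,-0.344]
  ]
}}

```text
time_s: 3.08
tool_pos: [0.4594, 0.3525, 0.2229]
tool_rot: [180.0, 0.0, 174.5]
force: [0.5, 1.2, 0.4]
grip_width: 0.0451
```

```bash
python3 -c "
from h import *
go(.640,.121,.222,174.4)"
```

```text
t 3.08 shift [-0.2018 -0.2132  0.0009] turn 0.0023 |xy| 0.294
```

Emit:
{"name": "servo_tool", "arguments": {
  "targets": [
    [0,-0.041,-0.043,0,0],
    [0,-0.082,-0.086,0,0],
    [0,-0.122,-0.129,0,0],
    [0,-0.162,-0.171,0,0],
    [0,-0.202,-0.213,0,0]
  ]
}}

```text
time_s: 3.7
tool_pos: [0.6397, 0.121, 0.2229]
tool_rot: [180.0, 0.0, 174.4]
force: [-0.3, 0.8, 0.2]
grip_width: 0.0018
```

```bash
python3 -c "
from h import *
go(.640,.121,.088,174.4)
c=imaging.read_camera('scene');cv2.imwrite('pics/s1.png',c['frame'])"
```

```text
t 3.7 shift [-0.0002 -0.      0.1349] turn 0.0003 |xy| 0.135
```

View pics/s1.png

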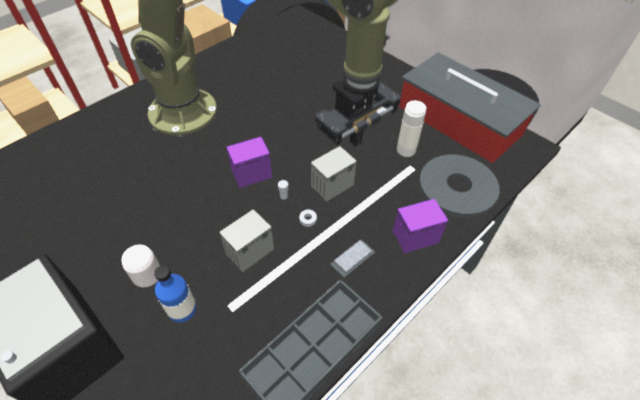

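Emit:
{"name": "servo_tool", "arguments": {
  "targets": [
    [0,0,0,0.05,0],
    [0,0,0,0.1,0],
    [0,0,0,0.135,0],
    [0,0.012,0,0.135,0],
    [0,0.022,0,0.135,0]
  ]
}}

```text
time_s: 4.38
tool_pos: [0.6167, 0.125, 0.089]
tool_rot: [180.0, 0.1, 174.4]
force: [-0.3, -0.4, 0.5]
grip_width: -0.0001
```

Emit:
{"name": "servo_tool", "arguments": {
  "targets": [
    [0,0.01,0,0,0],
    [0,0.02,0,0,0],
    [0,0.03,0,0,0],
    [0,0.039,0,0,0],
    [0,0.046,0,0,0]
  ]
}}

```text
time_s: 5.0
tool_pos: [0.5696, 0.1291, 0.0872]
tool_rot: [-180.0, -0.1, 174.4]
force: [-0.4, -0.5, 0.3]
grip_width: 0.0004
```

```bash
python3 -c "
from h import *
go(.570,.128,.088,174.4)
c=imaging.read_camera('scene');cv2.imwrite('pics/s2.png',c['frame'])"
```

```text
t 5.0 shift [-0.0005 -0.001  -0.0008] turn 0.0002 |xy| 0.001
```

View pics/s2.png

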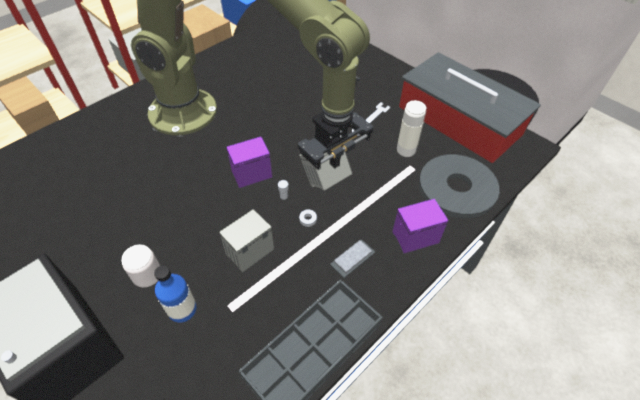

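Emit:
{"name": "servo_tool", "arguments": {
  "targets": [
    [0,0,0,0,0],
    [0,0,0,0,0]
  ]
}}

```text
time_s: 5.3
tool_pos: [0.5708, 0.1288, 0.0872]
tool_rot: [-180.0, -0.0, 174.4]
force: [-0.1, 0.1, 0.6]
grip_width: 0.0008
```

```bash
python3 -c "
from h import *
c=imaging.read_camera('scene');d=imaging.read_camera('side')
cv2.imwrite('pics/s3.png',np.hstack([cv2.resize(c['frame'][100:260,240:400],(400,400)),cv2.resize(d['frame'][170:330,280:440],(400,400))]))"
```

```text
(no output)
```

View pics/s3.png

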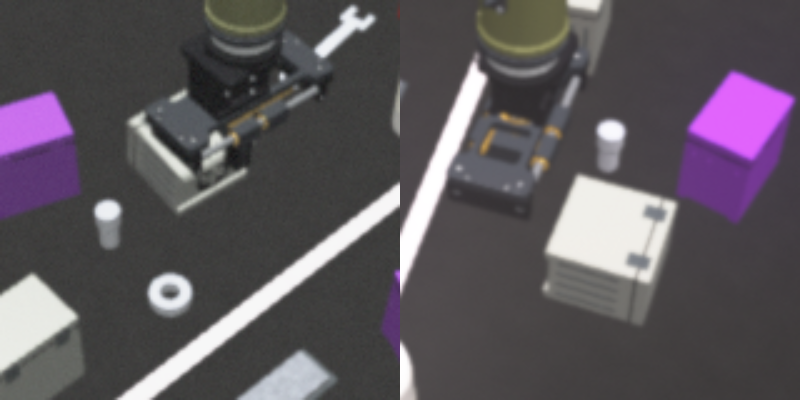

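Left crate is down: its lid, with the latches, now faces the robot, and it is clear of the purple box. I lift and go over to the right one.

```bash
python3 -c "
from h import *
go(.570,.128,.2,174.4);go(.650,-.182,.2,178.5)"
```

```text
t 5.4 shift [ 0.001  -0.0009 -0.1127] turn -0.0003 |xy| 0.113
t 5.4 shift [-0.109  -0.3016 -0.1126] turn -0.0719 |xy| 0.34
```

Emit:
{"name": "servo_tool", "arguments": {
  "targets": [
    [0,-0.02,0,-0.06,0],
    [0,-0.04,0,-0.113,0],
    [0,-0.05,-0.045,-0.113,-0.025],
    [0,-0.05,-0.1,-0.113,-0.05],
    [0,-0.05,-0.16,-0.113,-0.071]
  ]
}}

```text
time_s: 6.02
tool_pos: [0.6052, -0.0363, 0.2005]
tool_rot: [180.0, 0.0, 178.6]
force: [0.9, 0.4, 0.8]
grip_width: 0.0003
```

```bash
python3 -c "
from h import *
go(.650,-.182,.2,178.5)"
```

```text
t 6.03 shift [-0.0484 -0.1446  0.0005] turn 0.0015 |xy| 0.152
```

Emit:
{"name": "servo_tool", "arguments": {
  "targets": [
    [0,-0.02,-0.05,0,0],
    [0,-0.04,-0.1,0,0],
    [0,-0.048,-0.145,0,0],
    [0,-0.048,-0.145,0.05,0],
    [0,-0.048,-0.145,0.1,0]
  ]
}}

```text
time_s: 6.65
tool_pos: [0.6497, -0.1827, 0.0997]
tool_rot: [-180.0, 0.1, 178.4]
force: [0.6, 1.6, -0.6]
grip_width: 0.0002
```

```bash
python3 -c "
from h import *
go(.650,-.182,.088,178.5);go(.575,-.180,.088,178.5)
c=imaging.read_camera('scene');print(spot_in('scene','stamp'));cv2.imwrite('pics/s4.png',c['frame'])"
```

```text
t 6.65 shift [-0.0003  0.0007  0.0117] turn -0.0025 |xy| 0.012
t 6.65 shift [0.0747 0.0006 0.0116] turn -0.0025 |xy| 0.076
[{'at': [310.9, 161.0], 'confidence': 0.81}, {'at': [419.0, 225.8], 'confidence': 0.67}]
```

View pics/s4.png

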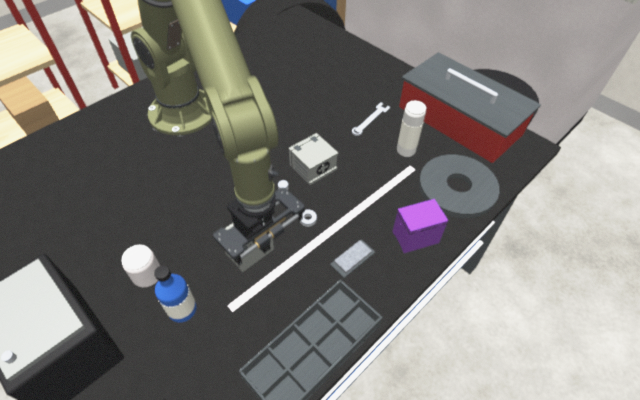

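The stamp, a black disc with a cross, shows at about (323,167) on the left crate's underside. I still tip the right crate as asked.

Emit:
{"name": "servo_tool", "arguments": {
  "targets": [
    [0,0,0,0.012,0],
    [0,0.012,0,0.012,0],
    [0,0.022,0,0.012,0],
    [0,0.032,0,0.012,0],
    [0,0.042,0,0.012,0]
  ]
}}

```text
time_s: 7.38
tool_pos: [0.6089, -0.1804, 0.0908]
tool_rot: [-180.0, 0.3, 178.5]
force: [4.0, 0.0, 3.0]
grip_width: 0.0005
```

Emit:
{"name": "servo_tool", "arguments": {
  "targets": [
    [0,0.01,0,0,0],
    [0,0.02,0,0,0],
    [0,0.03,0,0,0],
    [0,0.03,0,0,0],
    [0,0.03,0,0,0]
  ]
}}

```text
time_s: 8.0
tool_pos: [0.5765, -0.1793, 0.0878]
tool_rot: [180.0, -0.1, 178.5]
force: [-0.0, 0.0, -0.1]
grip_width: 0.0006
```

```bash
python3 -c "
from h import *
go(.575,-.180,.2,178.5)
c=imaging.read_camera('scene');d=imaging.read_camera('side')
cv2.imwrite('pics/s5.png',np.hstack([cv2.resize(c['frame'][140:300,180:340],(400,400)),cv2.resize(d['frame'][110:270,280:440],(400,400))]))"
```

```text
t 8.0 shift [ 0.0017 -0.0007 -0.1122] turn -0.0006 |xy| 0.112
```

View pics/s5.png

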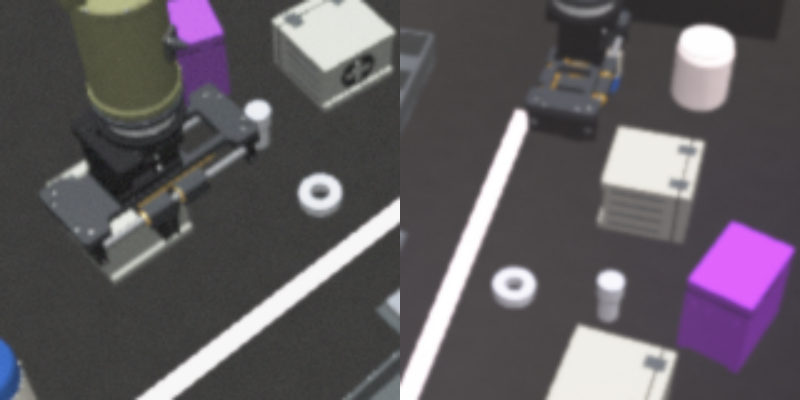

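Right crate is down as well. I lift away and measure both.

Emit:
{"name": "servo_tool", "arguments": {
  "targets": [
    [0,-0.01,0,-0.06,0],
    [0,-0.02,0,-0.112,0],
    [0,-0.06,0,-0.13,0],
    [0,-0.11,0,-0.13,0],
    [0,-0.13,0,-0.13,0]
  ]
}}

```text
time_s: 8.72
tool_pos: [0.7095, -0.1818, 0.2174]
tool_rot: [180.0, -0.0, 178.6]
force: [0.2, 0.2, -0.4]
grip_width: 0.0004
```

```bash
python3 -c "
from h import *
for n in ['scene','side']:
    c=imaging.read_camera(n)
    for nm,b in [('L',(.38,.6,.06,.25)),('R',(.38,.6,-.28,-.08))]:
        Q,m=seg(c,.06,.08,b); print(n,nm,len(Q),rect(Q),np.round(np.median(Q[:,2]),4))
    Q,m=seg(c,.09,.112,(.3,.48,-.1,.1));print(rect(Q))
    for nm,b in [('bearing',(.55,.66,-.06,.05)),('socket',(.46,.55,-.06,.06))]:
        Q,m=seg(c,.008,.07,b); print(n,nm,len(Q),rect(Q))
    cv2.imwrite('pics/m_%s.png'%n,c['frame'])
"
```

```text
scene L 951 (array([478.6, 136.6]), array([102.8, 103.5]), 83.9) 0.0694
scene R 962 (array([ 485.6, -179.1]), array([100.8, 105.8]), 88.6) 0.0696
(array([367. , -36.4]), array([51.4, 78.7]), 67.6)
scene bearing 162 (array([609.9,  -7.7]), array([41.7, 46.2]), 24.4)
scene socket 0 (array([0., 0.]), array([0., 0.]), 0.0)
side L 1520 (array([477.5, 142.3]), array([104.8, 100.8]), 83.2) 0.0693
side R 910 (array([ 483.9, -173.5]), array([108.8, 100.3]), 87.6) 0.069
(array([373.5,  -7.1]), array([103.3,  71.2]), 70.2)
side bearing 159 (array([605.6,  -1.1]), array([43.6, 45.2]), 12.5)
side socket 158 (array([500.6,   6.4]), array([26.7, 26.4]), 68.4)
```

View pics/m_scene.png

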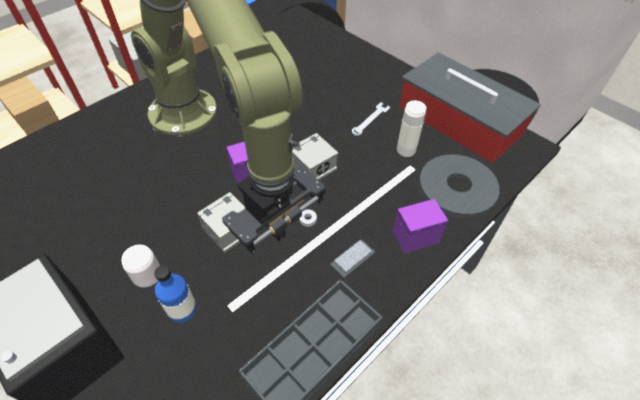

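```bash
python3 -c "
from h import *
go(.404,.147,.20,174)"
```

```text
t 8.82 shift [0.3128 0.3213 0.0171] turn 0.0798 |xy| 0.449
```

Emit:
{"name": "servo_tool", "arguments": {
  "targets": [
    [60,0.04,0.041,0,0.02],
    [60,0.08,0.082,0,0.04],
    [60,0.12,0.123,0,0.06],
    [60,0.16,0.165,0,0.08],
    [60,0.2,0.206,0,0.08]
  ]
}}

```text
time_s: 9.45
tool_pos: [0.5104, 0.0293, 0.2185]
tool_rot: [180.0, -0.0, 173.9]
force: [0.1, -0.3, 1.3]
grip_width: 0.0425
```

```bash
python3 -c "
from h import *
go(.404,.147,.20,174)"
```

```text
t 9.45 shift [0.1184 0.1057 0.0185] turn -0.0022 |xy| 0.16
```

Emit:
{"name": "servo_tool", "arguments": {
  "targets": [
    [60,0.04,0.035,0,0],
    [60,0.08,0.07,0,0],
    [60,0.118,0.106,0,0],
    [60,0.118,0.106,0.018,0],
    [60,0.118,0.106,0.018,0]
  ]
}}

```text
time_s: 10.07
tool_pos: [0.4051, 0.1455, 0.1996]
tool_rot: [-179.9, -0.1, 173.9]
force: [0.5, -0.4, 0.7]
grip_width: 0.0521
```

```bash
python3 -c "
from h import *
print(monitor.get_obs()['qpos'].round(1));go(.404,.147,.042,174)
c=imaging.read_camera('scene');d=imaging.read_camera('side')
cv2.imwrite('pics/s6.png',np.hstack([cv2.resize(c['frame'][60:220,220:380],(400,400)),cv2.resize(d['frame'][170:330,290:450],(400,400))]))"
```

```text
[-31.3  -8.    7.3 114.2   1.1  73.8  59.6]
t 10.07 shift [0.001  0.0016 0.1576] turn -0.0014 |xy| 0.158
```

View pics/s6.png

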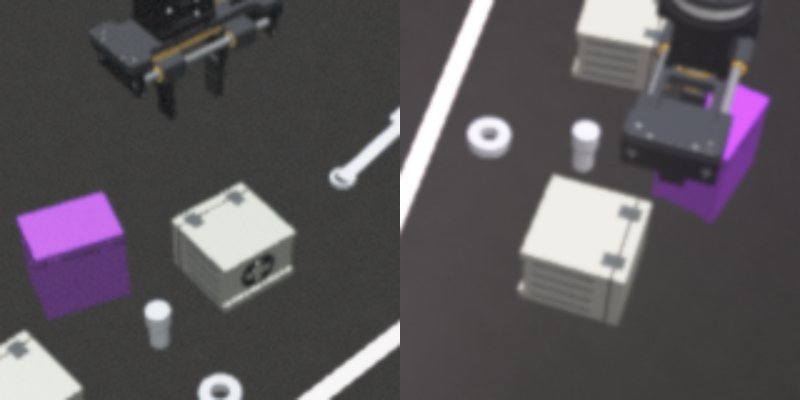

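Emit:
{"name": "servo_tool", "arguments": {
  "targets": [
    [60,0,0.001,0.05,0],
    [60,0,0.001,0.09,0],
    [60,0,0.001,0.115,0],
    [60,0,0.001,0.115,0]
  ]
}}

```text
time_s: 10.68
tool_pos: [0.406, 0.146, 0.0844]
tool_rot: [-179.9, -0.2, 173.8]
force: [1.3, -0.0, 1.1]
grip_width: 0.0521
```

```bash
python3 -c "
from h import *
print(monitor.get_obs()['qpos'].round(1));go(.404,.147,.042,174)
c=imaging.read_camera('wrist');cv2.imwrite('pics/w1.png',c['frame'])
c=imaging.read_camera('scene');d=imaging.read_camera('side')
cv2.imwrite('pics/s7.png',np.hstack([cv2.resize(c['frame'][60:220,220:380],(400,400)),cv2.resize(d['frame'][170:330,290:450],(400,400))]))"
```

```text
[-31.1  -1.2   7.7 122.2   0.2  59.2  60.3]
t 10.68 shift [0.0019 0.0009 0.0424] turn -0.0038 |xy| 0.042
```

View pics/s7.png

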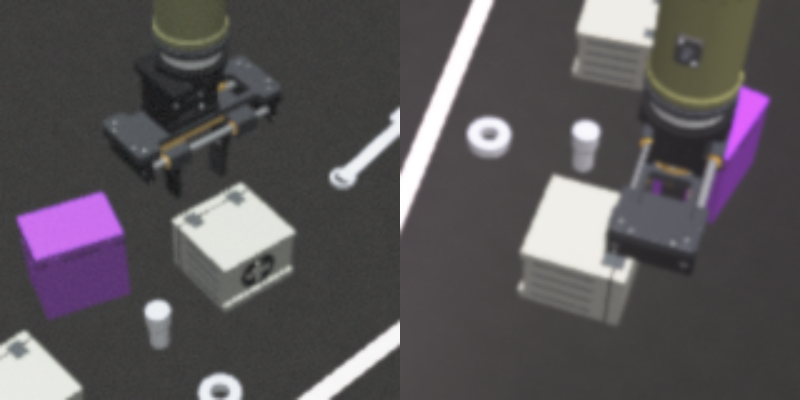

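View pics/w1.png

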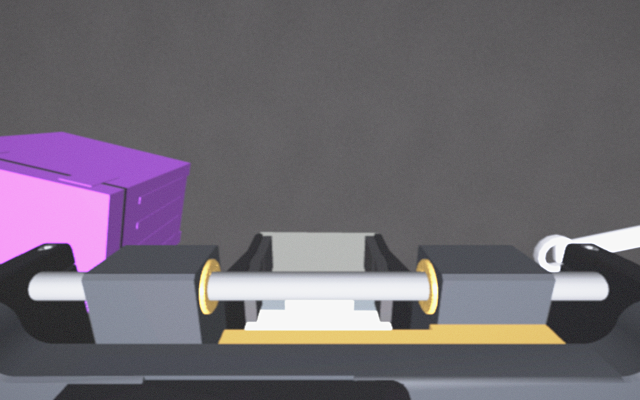

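Emit:
{"name": "servo_tool", "arguments": {
  "targets": [
    [60,0.002,0.007,0.01,0],
    [60,0.002,0.007,0.025,0],
    [60,0.002,0.007,0.04,0],
    [60,0.002,0.007,0.04,0]
  ]
}}

```text
time_s: 11.32
tool_pos: [0.4042, 0.1537, 0.0438]
tool_rot: [-179.9, -0.2, 173.9]
force: [-0.6, 0.0, -0.2]
grip_width: 0.0523
```

```bash
python3 -c "
from h import *
o=monitor.get_obs();print(o['force'].round(1),o['wrist_torque'].round(2));go(.610,.130,.042,174)
c=imaging.read_camera('scene');d=imaging.read_camera('side')
cv2.imwrite('pics/s8.png',np.hstack([cv2.resize(c['frame'][60:220,220:380],(400,400)),cv2.resize(d['frame'][170:330,290:450],(400,400))]))"
```

```text
[-0.6  0.  -0.2] [-0.02  0.03 -0.  ]
t 11.32 shift [-0.2072 -0.0017  0.0012] turn -0.0021 |xy| 0.207
```

View pics/s8.png

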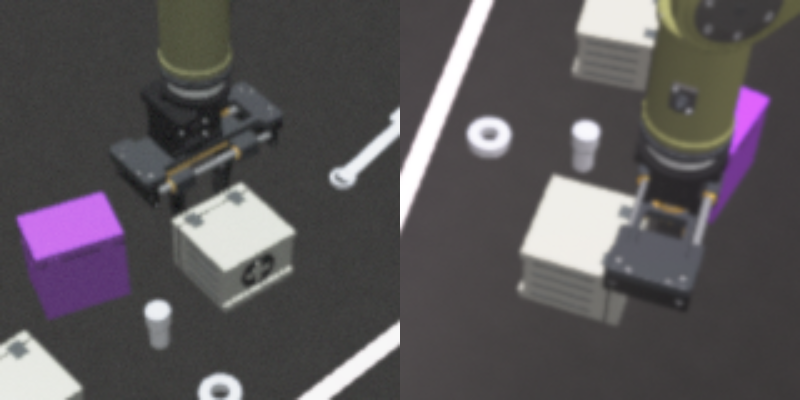

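Emit:
{"name": "servo_tool", "arguments": {
  "targets": [
    [60,-0.01,0,0,0],
    [60,-0.02,0,0,0],
    [60,-0.035,0,0,0],
    [60,-0.05,0,0,0],
    [60,-0.065,0,0,0]
  ]
}}

```text
time_s: 12.05
tool_pos: [0.4714, 0.1474, 0.0456]
tool_rot: [-180.0, -0.0, 173.9]
force: [-2.7, 0.9, 0.8]
grip_width: 0.0524
```

Emit:
{"name": "servo_tool", "arguments": {
  "targets": [
    [60,-0.015,0,0,0],
    [60,-0.03,0,0,0],
    [60,-0.045,0,0,0],
    [60,-0.06,0,0,0],
    [60,-0.075,0,0,0]
  ]
}}

```text
time_s: 12.68
tool_pos: [0.5458, 0.1394, 0.0455]
tool_rot: [180.0, 0.0, 173.9]
force: [-2.0, 1.1, 1.2]
grip_width: 0.0523
```

Emit:
{"name": "servo_tool", "arguments": {
  "targets": [
    [60,-0.013,0,0,0],
    [60,-0.026,0,0,0],
    [60,-0.036,0,0,0],
    [60,-0.043,0,0,0],
    [60,-0.047,0,0,0]
  ]
}}

```text
time_s: 13.3
tool_pos: [0.5918, 0.1345, 0.0456]
tool_rot: [180.0, -0.0, 173.9]
force: [-2.9, 0.3, 1.5]
grip_width: 0.052
```

```bash
cat > chk.py <<'E'
from h import *
import sys
go(.616,.130,.042,174)
for n in ['scene','side']:
    c=imaging.read_camera(n)
    Q,m=seg(c,.062,.076,(.5,.78,.04,.24)); print(n,len(Q),rect(Q))
    Q,m=seg(c,.062,.076,(.38,.6,-.28,-.08)); print('R',len(Q),rect(Q))
    cv2.imwrite('pics/%s_%s.png'%(sys.argv[1],n),c['frame'])
E
python3 chk.py p1
```

```text
t 13.3 shift [-0.0246 -0.0019  0.0035] turn -0.0021 |xy| 0.025
scene 1214 (array([644.4, 118.9]), array([103.2, 120.6]), 83.8)
R 1354 (array([ 485.5, -179. ]), array([101.9, 105.6]), 88.5)
side 721 (array([644.1, 124.5]), array([103.6, 119.3]), 83.4)
R 885 (array([ 484.3, -174.3]), array([108.7, 100.4]), 88.3)
```

View pics/p1_scene.png

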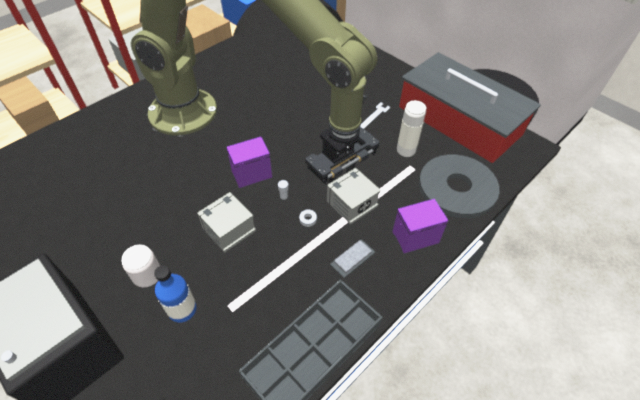

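View pics/p1_side.png

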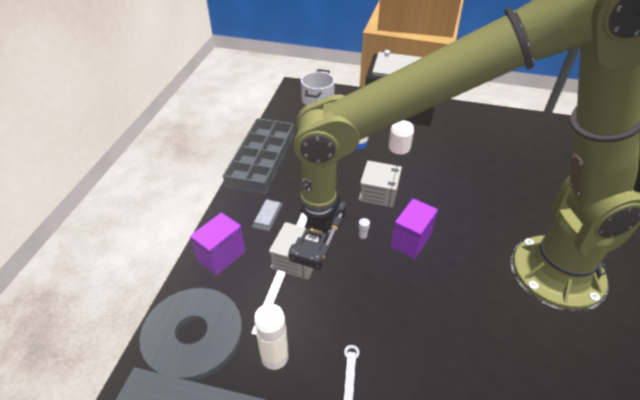

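Emit:
{"name": "servo_tool", "arguments": {
  "targets": [
    [60,-0.009,0,0,0],
    [60,-0.017,0,0,0],
    [60,-0.022,0,0,0],
    [60,-0.024,0,0,0],
    [60,-0.024,0,0,0]
  ]
}}

```text
time_s: 14.02
tool_pos: [0.6158, 0.1319, 0.0456]
tool_rot: [180.0, 0.0, 173.9]
force: [0.2, 0.2, -0.6]
grip_width: 0.0524
```

Emit:
{"name": "servo_tool", "arguments": {
  "targets": [
    [60,0.02,0,0,0],
    [60,0.05,0,0,0],
    [60,0.06,0,-0.05,0],
    [60,0.07,0,-0.1,0],
    [60,0.11,0,-0.12,0]
  ]
}}

```text
time_s: 14.65
tool_pos: [0.509, 0.1437, 0.1695]
tool_rot: [179.8, 0.4, 173.8]
force: [-0.4, -0.1, 0.2]
grip_width: 0.0525
```

```bash
python3 chk.py p2; python3 - <<'E'
from h import *
c=imaging.read_camera('side');print(pinpoint('side','crate_a_center')[:3])
for n in ['scene','side']:
    c=imaging.read_camera(n);P=cloud(c);f=c["frame"].astype(int)
    m=(f.min(2)>170)&(abs(P[...,2])<.008)&(P[...,0]>.63)&(P[...,0]<.72)&(abs(P[...,1])<.36)
    Q=P[m]
    for lo,hi in((.19,.30),(-.05,.04)):
        q=Q[(Q[:,1]>lo)&(Q[:,1]<hi)];print(n,len(q),q.mean(0).round(4) if len(q) else '',np.round(np.percentile(q[:,0],[3,97]),3) if len(q) else '')
E
```

```text
t 14.65 shift [-0.1069 -0.0024  0.1283] turn -0.004 |xy| 0.167
scene 1225 (array([676.8, 115. ]), array([103.4, 103.8]), 83.7)
R 1356 (array([ 484.9, -179.1]), array([102.1, 104.9]), 88.6)
side 1357 (array([675.6, 120.1]), array([105., 102.]), 84.4)
R 315 (array([ 450.2, -174.2]), array([ 43.7, 108.4]), 7.3)
[{'at': [286.5, 248.0], 'confidence': 0.87}, {'at': [414.4, 227.6], 'confidence': 0.86}, {'at': [217.3, 241.7], 'confidence': 0.71}]
scene 188 [6.810e-01 2.545e-01 1.000e-04] [0.67  0.692]
scene 247 [ 6.742e-01 -5.600e-03  1.000e-04] [0.663 0.685]
side 286 [6.787e-01 2.340e-01 2.000e-04] [0.648 0.693]
side 147 [ 6.73e-01 -1.78e-02 -3.00e-04] [0.661 0.686]
```

View pics/p2_scene.png

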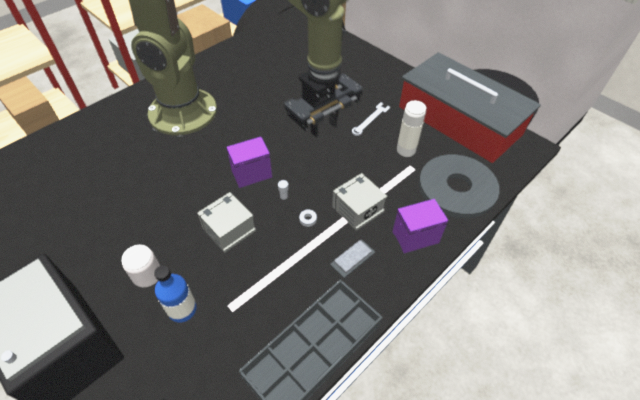

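View pics/p2_side.png

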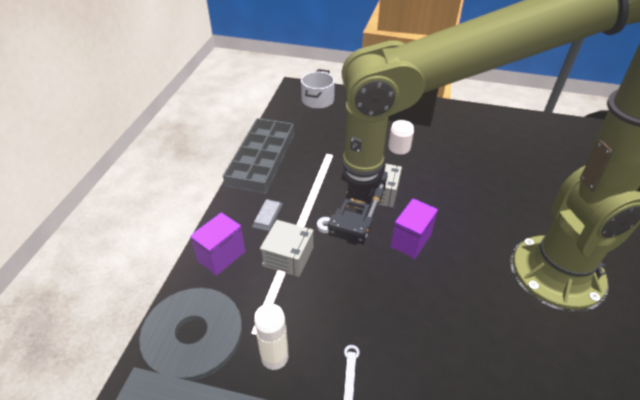

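```bash
python3 -c "
from h import *
f=cv2.imread('pics/p2_scene.png')[150:270,180:420];cv2.imwrite('pics/fin.png',cv2.resize(f,(800,400),interpolation=2))"
```

```text
(no output)
```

View pics/fin.png

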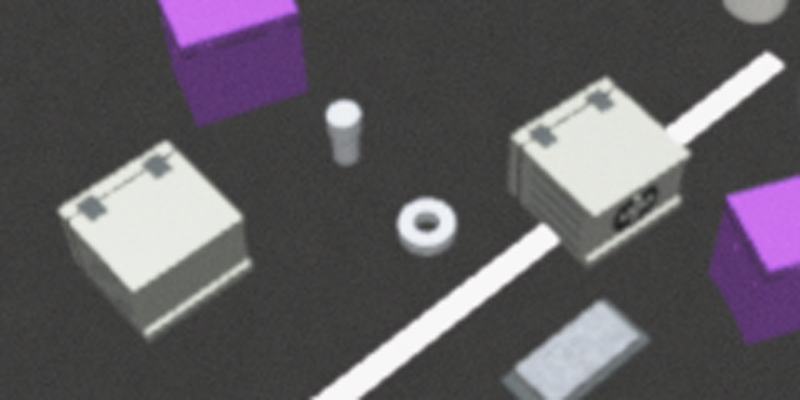

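The stamped crate, on the right of the crop, lies across the line with its stamp facing away. The bare crate, on the left, lies well short of the line, and the rest looks undisturbed.

```bash
python3 -c "
from h import *
print(ticket.sign_off())"
```

```text
the job is handed in; nothing more can be done
None
```

The job is done and handed in at about 15 s of robot time. I tipped the left grey crate and then the right one towards the robot. The stamp was under the left crate, so I pushed that one, still on its side, onto the dispatch line and lifted the fingers clear.

**Stamped crate:** its middle measured x ≈ 0.676 m on average between the two cameras. The line is at x ≈ 0.677 m there, so it is within about 1 mm.

**Unstamped crate:** its underside is bare. Its middle is at x ≈ 0.485 m, leaving roughly 13 cm of clear bench before the line.

**Everything else:** by eye in the last pictures, the bearing, socket, brake pad, purple look-alikes and other things looked undisturbed. I did not re-measure them after the final push. The last force readings were about zero, and no reading passed 5 N.

**Disagreements:** the two cameras differ by 1–2 mm in x and about 5 mm in y. In the last side view the arm hid part of the unstamped crate, so that reading was unusable, and its position comes from the scene camera and an earlier side view that agreed.

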